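Latch the spares drawer for sea

TASK

The drawer of the steel spares case stands a little proud on its rubber seal. Swing the draw latch's yellow wire loop over so that its cross bar hangs in front of the keeper, below the keeper's lip, then press the red lever back and down over centre until it lies fully down and holds the drawer home. Leave the valve ball and the drain cock where they lie, and let go.

Things in the scene. Friction and masses are not known exactly. Their poses are not given: they have to be found in the camera images.
- case: Grey steel spares case fixed to the shelf, 100 mm high, 180 wide (y), grey body x = -90 to +110 mm; blue drawer front on its -x side. Origin on the shelf; x points from the drawer front to the back, z up. On its top, mid-width, a draw latch works in the case's x-z plane: keeper at the -x end on the drawer, shut lever pointing to +x.
- latch_pivot (a point): Axis of the red lever, parallel to the case's y: 61 mm to -x from the case's origin, 26 mm above its top (126 mm above the shelf), mid-width. Dead centre of the latch is near lever angle 0.3 rad, below which the hooked lever pulls itself shut. Hooked, the seal's push is met from about 1.0 rad down.
- lever (a joint): Angle (rad) of the red lever about latch_pivot. 0 = shut: level, pointing to the case's +x, on a stop pad; pi/2 = upright; stop at 1.95, leaning towards the keeper. Flat bar 34 mm wide (y), 6 thick, 85 long from the pivot. Stays where left (friction 0.06 N m); starts at 1.2 to 1.85. Below about 1.35 the falling loop bar lands on top of the lip, not beyond it. 3 to 6 N near its end shuts it.
- lever_tip (a point): Centre of the 10 mm round roll at the free end of the lever, 85 mm from latch_pivot.
- loop (a joint): Angle (rad) of the wire loop relative to the lever. 0 = as when latched; pi = in line with the lever, bar 15 mm beyond its end; above pi = thrown back behind the lever (+x side); stop at 3.95. Starts at 3.65 to 3.85. Nearly free hinge (0.008 N m): pushed past upright, the 70 g loop falls towards the keeper by its own weight.
- loop_bar (a point): Middle of the loop's cross bar (7 mm round, along the case's y). The loop is a stiff U of yellow 7 mm wire, its side wires 55 mm apart (48 clear), hinged on both sides of the lever 24 mm out from latch_pivot, bar 76 mm from that hinge; the lever passes between the side wires. Frame turns with the loop.
- drawer (a joint): How far (m) the drawer stands out, towards -x of the case. 0 = fully home; the seal pushes it out to 0.005 (8 N per mm); latched it stands near 0.0015.
- keeper_lip (a point): Upper -x edge of the keeper's lip, mid-width, 25.5 mm above the case's top, on the drawer; axes as the case's. Dark steel keeper: post 30 mm wide, its -x face 9 mm behind (+x of) this edge; lip 5 mm thick from post to edge; ledge 15.5 mm below its top reaching 24 mm beyond the edge (-x), where the fallen bar lies. Latched, the bar's centre is about 5.5 mm to +x of and 10 mm below this edge.
- valve_ball: Bystander: black rubber valve ball, 64 mm across, with a small flat it stands on. Origin at the centre of its flat, on the shelf. Leave alone.
- drain_cock: Bystander: brass drain cock lying on the shelf, 90 mm long along its x, 40 mm high, a 60 mm flat handle along its y. Origin under its square body. Leave alone.

How it is judged:
On the way:
1. the loop's cross bar is in front of the keeper's post and below the top of its lip, with the lever still raised (x of loop_bar in the frame of keeper_lip below 0.009 m and z of loop_bar in the frame of keeper_lip below -0.003 m and value of joint lever above 0.6 rad), for 0.1 s.
At the end, for the whole second after the job is handed in: The lever lies fully down (joint below 0.08 rad), the loop's cross bar is under the keeper's lip against the post, the drawer is held home (less than 2.5 mm out), and the ball and the cock are within 30 mm of where they started (value of joint lever below 0.08 rad and value of joint drawer below 0.0025 m and x of loop_bar in the frame of keeper_lip between -0.002 and 0.009 m and z of loop_bar in the frame of keeper_lip below -0.005 m and distance of each of valve_ball, drain_cock from where it was at the start of the episode below 0.03 m); the robot touches nothing.
It fails at once if the valve ball or the drain cock is pushed more than 30 mm (distance of any of valve_ball, drain_cock from where it was at the start of the episode above 0.03 m).
It also fails if it takes over 45 s, if anything falls off the work surface, if the arm or the gripper's body presses on something with over 40 N, if the wrist force passes 120 N, or if a joint passes its speed limit or range.

ROBOT

A 6-joint arm with a two-finger parallel gripper is mounted at the origin on the work surface. World frame = base frame: x ahead of the robot, y to its left, z up, the work surface at z = 0. Lengths are in m, angles in rad, forces in N, time in s.
With the tool pointing down it reaches from about 0.375 to 0.75 m from the base axis. Payload 9 kg.
Tool frame: the origin (TCP) lies midway between the tips of the shut fingers; the grasp point (between the pads) lies 19 mm behind it; z points along the fingers, x is the direction in which the jaws open and shut, and the axes are right-handed (so a half turn about z gives the same grasp; the last joint's range is limited). The gripper opens to 85 mm and grips with 20 to 120 N. Pads are 22 mm wide; open, the fingers measure 114 mm over their backs; the gripper's body (76 mm by 85 mm) begins 54 mm behind the grasp point. The pads swing forward as they close: fully open they stand 13 mm farther back than shut.
Start: joints at [-1.555, 0.104, 0.097, 1.564, 0, 1.353], TCP at [0.139, -0.584, 0.231] pointing down, gripper open.
Joint ranges: [-2.99, 2.99], [-0.84, 1.86], [-1.1, 1.16], [-1.84, 2.11], [-1.51, 1.56], [-3.14, 3.14]. Speed limits (rad/s): [2.22, 2.22, 2.57, 3.14, 3.14, 3.14].

INTERFACE

Orientations are given as a unit quaternion [w, x, y, z].
In Python, from station import bot gives the robot as it stands. Calls block until the motion is done:
- bot.reach(position, orientation): joint-space move of the TCP to a pose.
- bot.move_l(position, orientation=None, vel=0.15, max_force=None): straight line of the TCP; orientation=None keeps the orientation; vel is the mean speed in m/s. With max_force (N) it stops when the force on the tool has changed by that much, and returns True; else False.
- bot.goto_joints(angles): joint-space move.
- bot.grip(opening, grip_force=None): finger opening in m; grip_force is the grip in N (None keeps the last); returns when the fingers have stopped.
- bot.hold(seconds).
- bot.solve_ik(position, orientation): joint angles nearest the present ones, or None.
- bot.read_state(): the state.
- bot.grab_frame(name): name is "side" or "top" or "wrist"; returns the picture (384x512x3 uint8, red, green, blue); there is no depth.
- bot.camera_params(name): a dict with "fovy" (degrees; the focal length in pixels is half the picture's height over the tangent of half this angle, whatever the lens; pixels are square), "cx", "cy" (the principal point, pixels), "cam_to_world" (4x4, takes a point from camera to world coordinates); the wrist camera has in their place "hand_eye" (4x4, takes a point from camera to tool coordinates, whose origin is the TCP and whose axes are the tool frame's). Camera axes: x right, y down, z forward; pixel columns grow to the right and rows downward; lengths in m; the calibration is good to about 2 mm. A picture is of the moment at which its call begins: read the wrist's pose just before it. camera_params takes no time and is no camera call.
A pose or a line that the arm cannot do raises bot.IKError and nothing moves.
- bot.finish_job(): hands the job in, once; it reports no verdict.
The state is a dict: "time": time; "qpos": joint angles; "joint_velocities": joint speeds; "joint_torque": joint torques, N m; "tool_pos": TCP position; "eef_rot": TCP orientation; "force": force on the tool from outside, world axes, zero at the start; "wrist_torque": the same for the moment, N m; "finger_gap": finger opening in m.
Only numpy, scipy, OpenCV 4.12 (cv2) and the standard library are available. Lean on these libraries where they do the work, as an engineer would, in place of code of your own. Each camera call takes 0.05 s, during which the arm holds its last target.

## Working session

There is one attempt and no reset: what is moved stays moved. The work goes in short steps, each a Python script; the robot and the scene stay as the last script left them, time stands still between calls to the robot, and variables do not carry over. Pictures are saved under pics/ and viewed, and the job is handed in when it is done.

```bash
ls; mkdir -p pics
python3 - <<'E'
from station import bot
import cv2,numpy as np
s=bot.read_state(); print(s)
for n in ["side","top","wrist"]:
    im=bot.grab_frame(n); cv2.imwrite(f"pics/{n}0.png",im[:,:,::-1]); p=bot.camera_params(n); print(n,p)
E
```

```text
pics
{'time': 0.0, 'qpos': array([-1.55470811e+00,  1.04700419e-01,  9.64347582e-02,  1.56388302e+00,
        1.07538902e-05,  1.35310819e+00]), 'joint_velocities': array([ 0.00037092,  0.00054741, -0.00103767,  0.00196422, -0.00144739,
        0.00076793]), 'joint_torque': array([-5.82259818e-04, -5.56934881e+01,  5.03645396e+01,  1.71755080e-02,
       -3.50568134e-04, -1.91106795e-05]), 'tool_pos': array([ 0.13900556, -0.58332814,  0.23050267]), 'eef_rot': array([-5.27217789e-04,  7.84745892e-01, -6.19817253e-01, -4.23424294e-04]), 'force': array([-0.88304671, -0.43647166,  1.31335328]), 'wrist_torque': array([-0.0249058 , -0.01465218,  0.01882086]), 'finger_gap': 0.08551638773306972}
side {'fovy': 51.87971039271932, 'cx': 263.19693791608745, 'cy': 192.39045810631802, 'cam_to_world': array([[-0.99954691,  0.00198936,  0.03003358,  0.52965333],
       [-0.02439098,  0.53113356, -0.84693697,  0.89132175],
       [-0.0176367 , -0.84728578, -0.53084438,  0.63668441],
       [ 0.        ,  0.        ,  0.        ,  1.        ]])}
top {'fovy': 48.91840275012175, 'cx': 253.7592023341706, 'cy': 190.28455137061275, 'cam_to_world': array([[-0.08576824, -0.97170771,  0.22006346,  0.39738449],
       [-0.99631297,  0.08410845, -0.01691867,  0.05716501],
       [-0.0020692 , -0.22070316, -0.97533883,  0.93223357],
       [ 0.        ,  0.        ,  0.        ,  1.        ]])}
wrist {'fovy': 70.66506049674898, 'cx': 248.7357130993547, 'cy': 187.95916216554116, 'hand_eye': array([[ 9.99999491e-01, -1.84445570e-04,  9.91751616e-04,
        -2.59284728e-04],
       [-1.00315212e-04,  9.60085742e-01,  2.79705843e-01,
        -7.14153316e-02],
       [-1.00375709e-03, -2.79705801e-01,  9.60085235e-01,
        -1.42724805e-01],
       [ 0.00000000e+00,  0.00000000e+00,  0.00000000e+00,
         1.00000000e+00]])}
```

View pics/side0.png

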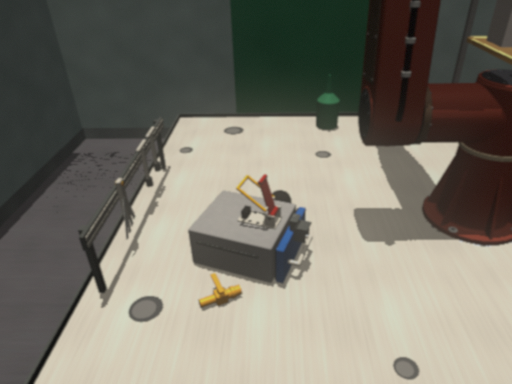

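View pics/top0.png

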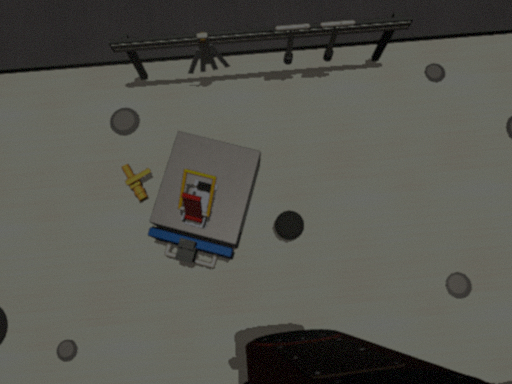

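The side view shows the case at about (245,235), with the red lever raised at (267,195) and the yellow loop thrown back at (247,190). In the top view the case is at (205,190), the lever at (193,208), the keeper at (187,250), the ball at (289,225) and the cock at (135,183). I'll zoom in to pick points.

Run:
```python
import cv2
a=cv2.imread("pics/side0.png")[160:290,170:330]; b=cv2.imread("pics/top0.png")[120:280,110:310]
cv2.imwrite("pics/s0z.png",cv2.resize(a,None,fx=4.6,fy=4.6,interpolation=cv2.INTER_CUBIC))
b=cv2.convertScaleAbs(b,alpha=1.6,beta=10)
cv2.imwrite("pics/t0z.png",cv2.resize(b,None,fx=3.75,fy=3.75,interpolation=cv2.INTER_CUBIC))
```

```text
(no output)
```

View pics/s0z.png

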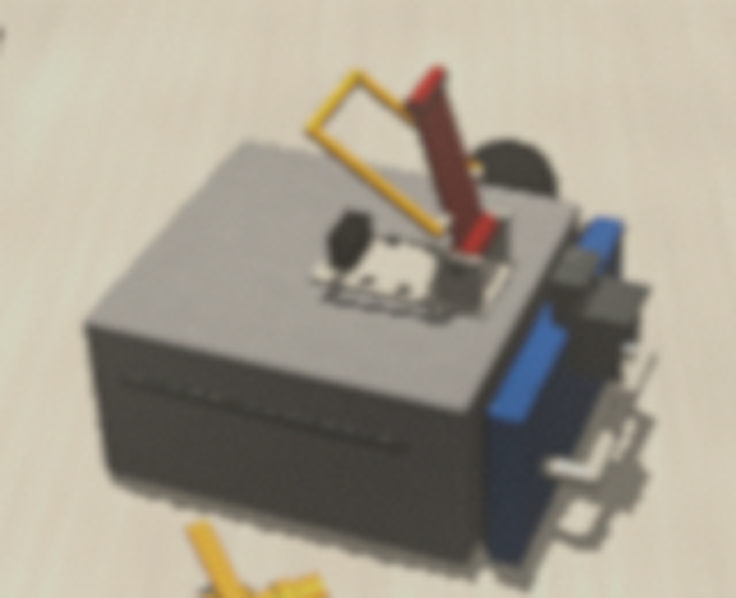

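View pics/t0z.png

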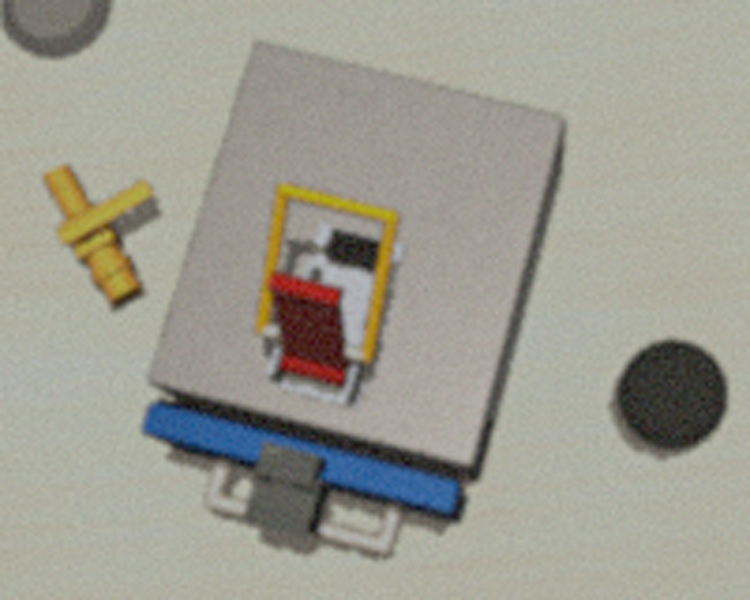

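```bash
cat > h.py <<'E'
import numpy as np, cv2
from station import bot
def unz(p,f,o): return (np.array(p,float)+.5)/f-.5+np.array(o)
def ray(n,p,T=None):
    c=bot.camera_params(n); M=c["cam_to_world"] if T is None else T
    f=192/np.tan(np.radians(c["fovy"]/2))
    d=M[:3,:3]@np.array([(p[0]-c["cx"])/f,(p[1]-c["cy"])/f,1]); return M[:3,3],d/np.linalg.norm(d)
def onz(n,p,z): 
    o,d=ray(n,p); return o+d*(z-o[2])/d[2]
def tri(r):
    A=sum(np.eye(3)-np.outer(d,d) for o,d in r); b=sum((np.eye(3)-np.outer(d,d))@o for o,d in r); x=np.linalg.solve(A,b)
    return x,[np.linalg.norm((np.eye(3)-np.outer(d,d))@(x-o)) for o,d in r]
def proj(n,X):
    c=bot.camera_params(n); M=np.linalg.inv(c["cam_to_world"]); f=192/np.tan(np.radians(c["fovy"]/2))
    q=M[:3,:3]@X+M[:3,3]; return np.array([c["cx"]+f*q[0]/q[2],c["cy"]+f*q[1]/q[2]])
E
python3 - <<'E'
from h import *
np.set_printoptions(precision=4,suppress=True)
t=lambda u,v:unz((u,v),3.75,(110,120)); s=lambda u,v:unz((u,v),4.6,(170,160))
# model corners: back-left(+x,+y), back-right, front-right, front-left
M=np.array([[.11,.09],[.11,-.09],[-.09,-.09],[-.09,.09]])
for nm,P in (("top",[t(256,42),t(566,120),t(478,465),t(155,383)]),("side",[s(88,325),s(248,145),s(580,205),s(468,410)])):
    W=np.array([onz(nm,p,.1)[:2] for p in P])
    mw,mm=W.mean(0),M.mean(0); H=(M-mm).T@(W-mw); th=np.arctan2(H[0,1]-H[1,0],H[0,0]+H[1,1])
    R=np.array([[np.cos(th),-np.sin(th)],[np.sin(th),np.cos(th)]]); o=mw-R@mm
    print(nm,W.tolist(),"th",th,"o",o,"res",np.linalg.norm((R@M.T).T+o-W,axis=1))
print("tipc",tri([ray("top",t(306,290)),ray("side",s(427,85))]))
print("bar",tri([ray("top",t(338,202)),ray("side",s(333,102))]))
print("keeper lip mid", tri([ray("top",t(287,490)),ray("side",s(620,287))]))
print("cock",onz("top",t(95,235),.02)," ball",onz("top",t(672,395),.03))
E
```

```text
top [[0.7256803319969198, 0.1896779276480233], [0.6654470050112431, 0.0217131752855223], [0.48087393365461045, 0.08457016214641218], [0.5388271581983779, 0.25192347736559084]] th -0.33116732460046094 o [0.5933 0.1402] res [0.0009 0.0035 0.002  0.003 ]
side [[0.7225131352015247, 0.1937000111162147], [0.6627104921720426, 0.028554534305460955], [0.47940522018163023, 0.08946891059779438], [0.5376164320964535, 0.2563397447921485]] th -0.3317389787044791 o [0.5911 0.1453] res [0.0021 0.0052 0.0027 0.004 ]
tipc (array([0.5572, 0.1544, 0.2113]), [np.float64(0.0003802393873083489), np.float64(0.0003802393873080491)])
bar (array([0.6032, 0.1391, 0.1932]), [np.float64(0.0004010327699676304), np.float64(0.000401032769967759)])
keeper lip mid (array([0.4699, 0.1832, 0.1161]), [np.float64(0.005080122529423685), np.float64(0.005080122529423721)])
cock [0.6442 0.3033 0.02  ]  ball [ 0.5182 -0.0271  0.03  ]
```

```bash
cat >> h.py <<'E'
TH=-.3315; PIV=np.array([.534,.1627,.126]); EX=np.array([np.cos(TH),np.sin(TH),0]); EY=np.array([-np.sin(TH),np.cos(TH),0])
from scipy.spatial.transform import Rotation as Ro
def quat(sgn=-1):
    x=sgn*EY; z=np.array([0,0,-1.]); y=np.cross(z,x)
    q=Ro.from_matrix(np.stack([x,y,z],1)).as_quat(); return q[[3,0,1,2]]
Q=quat(-1)
def C(dx,dz,dy=0): return PIV+EX*dx+EY*dy+np.array([0,0,dz])   # latch-plane coords -> world
def loc(): 
    s=bot.read_state(); d=s["tool_pos"]-PIV; return np.round([d@EX,d@EY,d[2]],4),np.round(s["force"],1),round(s["time"],2)
def snap(tag):
    for n,(y0,y1,x0,x1),f in (("side",(150,290,170,340),4.2),("top",(120,280,110,310),3.75)):
        im=bot.grab_frame(n)[y0:y1,x0:x1,::-1]
        if n=="top": im=cv2.convertScaleAbs(im,alpha=1.6,beta=10)
        cv2.imwrite(f"pics/{n}_{tag}.png",cv2.resize(im,None,fx=f,fy=f,interpolation=cv2.INTER_CUBIC))
E
python3 - <<'E'
from h import *
for s in(-1,1): print(s,bot.solve_ik(C(.05,.15),quat(s)))
bot.grip(0.0,40)
bot.reach(C(.05,.17),Q); print(loc(), bot.read_state()["finger_gap"])
snap("a")
E
```

```text
-1 [ 0.02884734  0.11822681  0.19383541  1.64640492  0.         -2.78124531]
1 [0.02884734 0.11822681 0.19383541 1.64640492 0.         0.36034734]
(array([ 0.0502, -0.0003,  0.17  ]), array([ 0.1,  0.1, -0.3]), 4.36) -0.0001359895382937005
```

View pics/side_a.png

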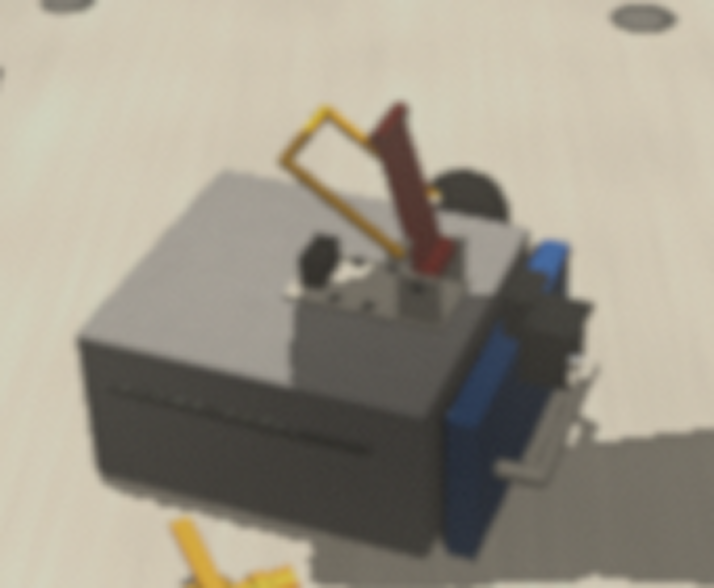

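The scene is unchanged: the loop bar is at (305,133) and the lever tip at (395,118) in the crop, with the gripper above it. Next I'll descend between lever and bar.

Run:
```python
from h import *
print(proj("side",C(.05,.17)))
print(bot.move_l(C(.05,.066),Q,vel=.1,max_force=4),loc())
snap("b")
```

```text
[249.88734982 140.51888849]
False (array([0.0504, 0.0002, 0.0669]), array([-0.4, -0.1, -0.4]), 5.65)
```

View pics/side_b.png

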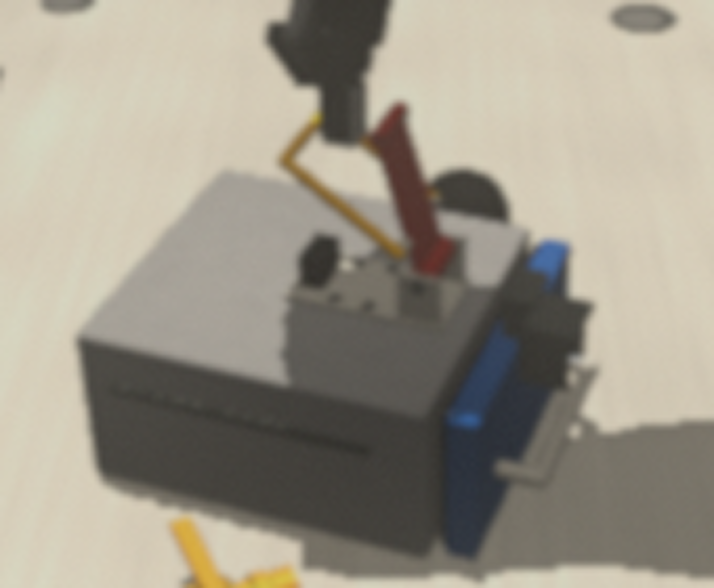

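View pics/top_b.png

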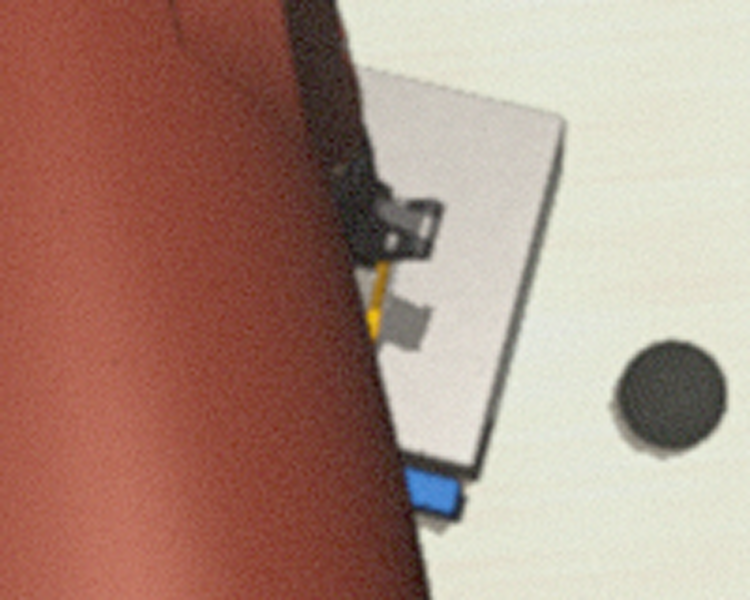

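The fingertip at (342,138) is in the gap between the bar and the lever. Next: push the lever toward the keeper.

Run:
```python
from h import *
print(bot.move_l(C(.003,.066),Q,vel=.05,max_force=12),loc())
snap("c")
```

```text
False (array([ 0.003 , -0.0001,  0.0659]), array([1.5, 0.9, 0.7]), 6.84)
```

View pics/side_c.png

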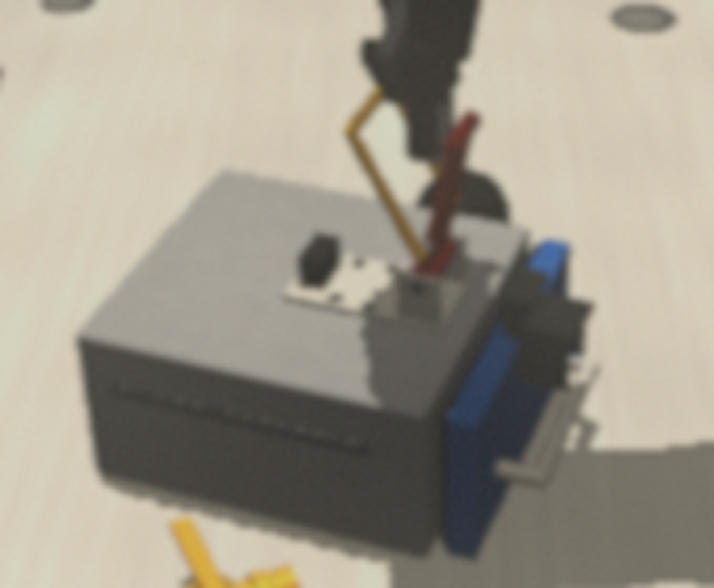

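The lever leans to about 1.7 rad, with its tip at (470,118), and the loop moved with it, with its bar at (365,110). Next I'll lift out, go behind the bar and sweep it over along an arc.

Run:
```python
from h import *
bot.move_l(C(.005,.16),Q,vel=.15); bot.move_l(C(.08,.16),Q,vel=.15)
print(bot.move_l(C(.08,.080),Q,vel=.12,max_force=5),loc())
snap("d")
hx,hz=.024*np.cos(1.73),.024*np.sin(1.73)
bot.move_l(C(hx+.076*np.cos(1.03)+.018,.082),Q,vel=.08,max_force=8); print(loc())
for ph in np.arange(1.05,2.16,.1):
    z=max(hz+.076*np.sin(ph)-.006, .0 if ph<1.5 else .0935)
    r=bot.move_l(C(hx+.076*np.cos(ph)+.0145,z),Q,vel=.08,max_force=12)
    if r: print("stop",ph,loc()); break
print(loc()); snap("e")
```

```text
False (array([0.0802, 0.0002, 0.0811]), array([-0. , -0.8,  0.4]), 9.18)
(array([0.0535, 0.0001, 0.0824]), array([0.9, 0.1, 0.6]), 9.77)
(array([-0.0311,  0.    ,  0.0936]), array([ 0.1, -0.3,  0.6]), 12.77)
```

View pics/side_d.png

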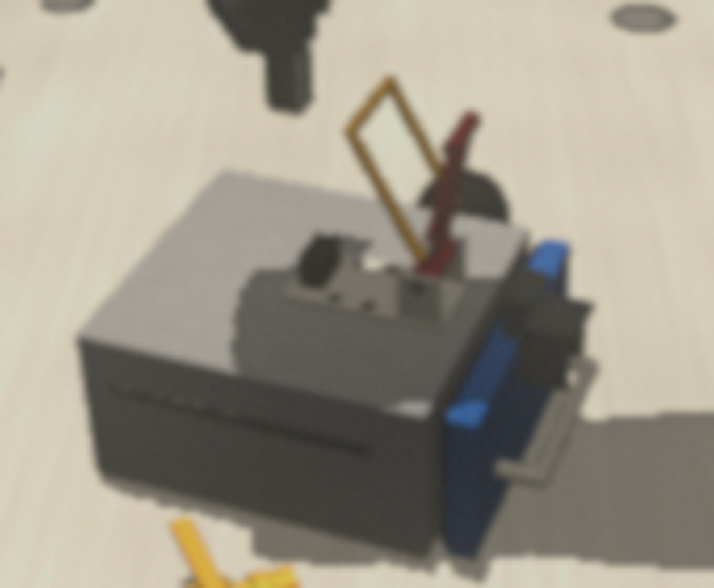

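View pics/side_e.png

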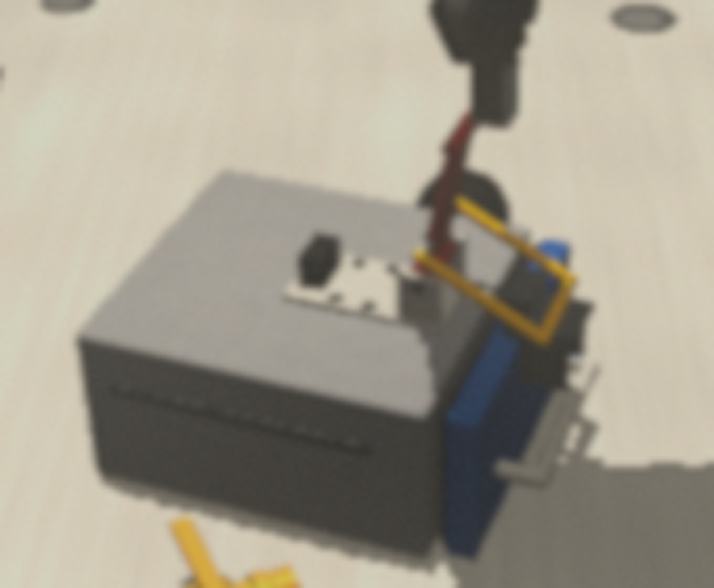

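The loop has fallen over the keeper, with its bar from (545,340) to (572,280). I'll check whether it is below the lip by comparing it with projections.

Run:
```python
from h import *
bot.move_l(C(-.055,.12),Q,vel=.1); print(loc()); snap("f")
for nm,z,x in (("ledge",-.0125,-.072),("lip",.003,-.068),("lip",.003,-.055)):
    print(nm,x,[((proj("side",C(x,z,dy))-[170,150])*4.2).round(0).tolist() for dy in(-.0275,.0275)],[((proj("top",C(x,z,dy))-[110,120])*3.75).round(0).tolist() for dy in(-.0275,.0275)])
```

```text
(array([-0.0549,  0.0002,  0.1207]), array([-0.7, -1. , -0.7]), 13.38)
ledge -0.072 [[576.0, 280.0], [548.0, 339.0]] [[332.0, 520.0], [229.0, 494.0]]
lip -0.068 [[570.0, 255.0], [542.0, 313.0]] [[330.0, 511.0], [225.0, 484.0]]
lip -0.055 [[547.0, 250.0], [517.0, 308.0]] [[337.0, 486.0], [232.0, 459.0]]
```

View pics/side_f.png

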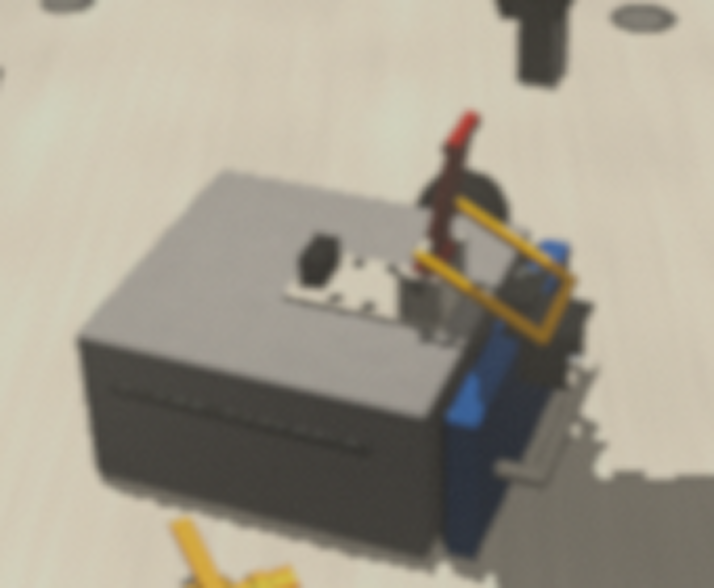

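View pics/top_f.png

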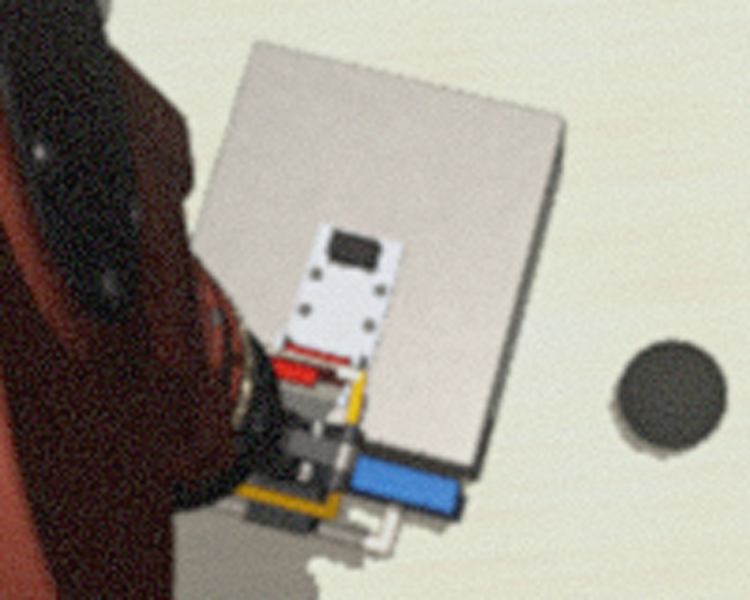

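The bar matches the ledge prediction in both views (side (545,340)–(572,280), top about (335,512)), so it hangs in front of the keeper and below the lip. Now I'll press the lever over.

Run:
```python
from h import *
print(bot.move_l(C(-.055,.064),Q,vel=.12,max_force=6),loc())
r=.07
def P(t): return C(r*np.cos(t)-.003*np.sin(t)-.011, r*np.sin(t)+.003*np.cos(t))
for t in list(np.arange(1.7,0.0,-.1))+[0.,-.04]:
    st=bot.move_l(P(t),Q,vel=.08,max_force=25); print(round(t,2),st,*loc())
    if st: break
    if abs(t-.9)<.01: snap("g")
snap("h")
```

```text
False (array([-0.0549, -0.    ,  0.0643]), array([0.1, 0.2, 0.3]), 14.09)
1.7 False [-0.0229 -0.      0.0692] [ 0.1  0.7 -0.2] 14.65
1.6 False [-0.016   0.      0.0699] [-0.9 -1.  -0.1] 14.9
1.5 False [-0.0089 -0.      0.07  ] [ 0.5 -0.2 -0.7] 15.15
1.4 False [-0.0019 -0.0001  0.0694] [ 0.2  0.  -0.2] 15.4
1.3 False [ 0.005  -0.0001  0.0681] [-0.3  0.5  0.4] 15.65
1.2 False [ 0.0117 -0.0001  0.0661] [-0.1  0.4  0.5] 15.9
1.1 False [ 0.0183 -0.0001  0.0634] [ 0.9 -0.1 -0.1] 16.15
1.0 False [ 0.0245 -0.0001  0.0602] [ 0.2 -0.2  0.2] 16.4
0.9 False [ 0.0303 -0.0001  0.0563] [0.1 0.  0.2] 16.65
0.8 False [ 0.0358 -0.      0.052 ] [-0.3  0.8  0.1] 17.0
0.7 False [ 0.0407 -0.      0.047 ] [-1.2 -0.1  0.4] 17.25
0.6 False [ 0.0452 -0.0001  0.0416] [ 0.3  0.  -0.2] 17.5
0.5 False [ 0.0491 -0.0001  0.0356] [-0.2  0.4  0.6] 17.75
0.4 False [ 0.0522 -0.0001  0.0293] [-0.5 -1.  -0.3] 18.0
0.3 False [ 0.0548 -0.0002  0.0228] [-0.6 -1.   0.3] 18.25
0.2 False [ 0.0568 -0.0002  0.0161] [-0.   1.  -0.4] 18.5
0.1 False [ 0.058  -0.0001  0.0093] [-0.9  1.   0.6] 18.75
0.0 False [0.0593 0.0001 0.003 ] [0.8 0.8 3.1] 19.0
-0.04 False [0.0594 0.0002 0.0027] [-7.2 -1.  17.9] 19.25
```

View pics/side_h.png

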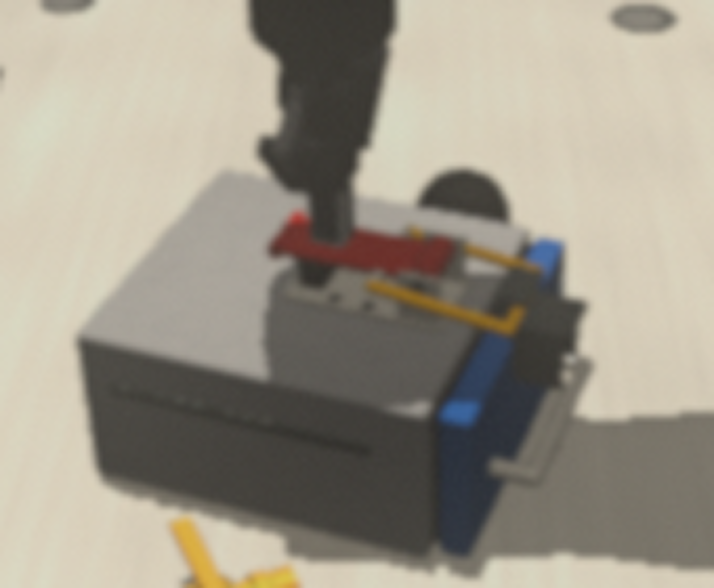

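The lever is down and the bar has gone behind the lip at (515,325). I'll retreat and recheck without load.

Run:
```python
from h import *
bot.move_l(C(.0585,.16),Q,vel=.15)
bot.reach(np.array([.40,-.25,.33]),Q); print(loc()); bot.hold(.3); snap("i")
for nm,z,x,w in (("bar latched",-.0105,-.051,.0275),("bar unlatched front",-.0125,-.066,.0275),("tip roll",0.,.085,.017)):
    print(nm,[((proj("side",C(x,z,dy))-[170,150])*4.2).round(0).tolist() for dy in(-w,w)],[((proj("top",C(x,z,dy))-[110,120])*3.75).round(0).tolist() for dy in(-w,w)])
```

```text
(array([ 0.0076, -0.4338,  0.204 ]), array([-0.4,  0.7,  0.5]), 25.03)
bar latched [[539.0, 269.0], [509.0, 327.0]] [[343.0, 480.0], [240.0, 454.0]]
bar unlatched front [[565.0, 277.0], [537.0, 336.0]] [[335.0, 509.0], [232.0, 483.0]]
tip roll [[300.0, 218.0], [275.0, 251.0]] [[391.0, 221.0], [328.0, 206.0]]
```

View pics/side_i.png

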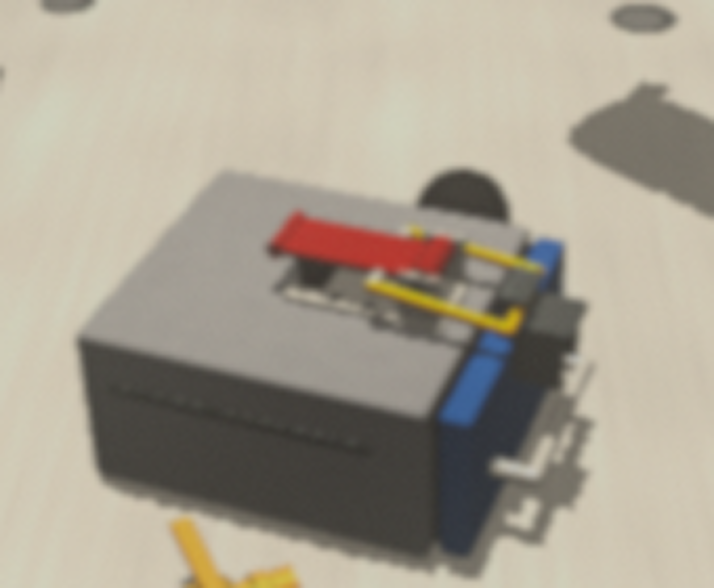

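View pics/top_i.png

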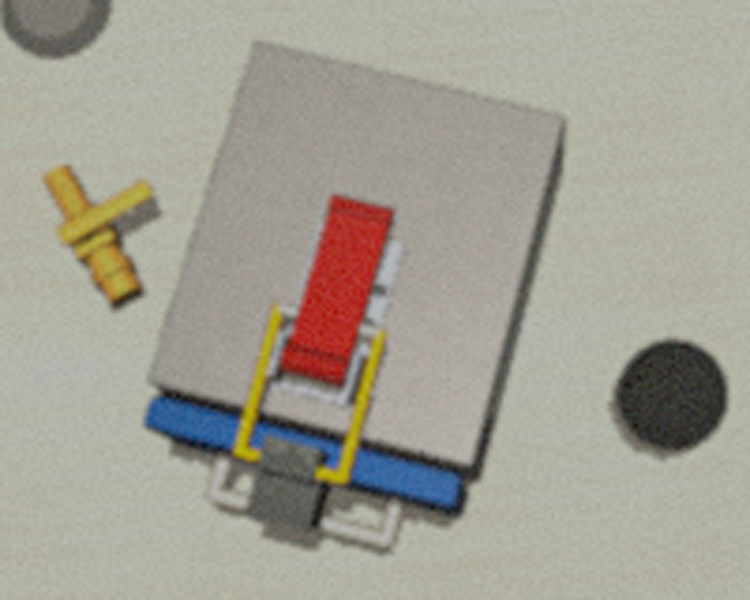

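View pics/side_g.png

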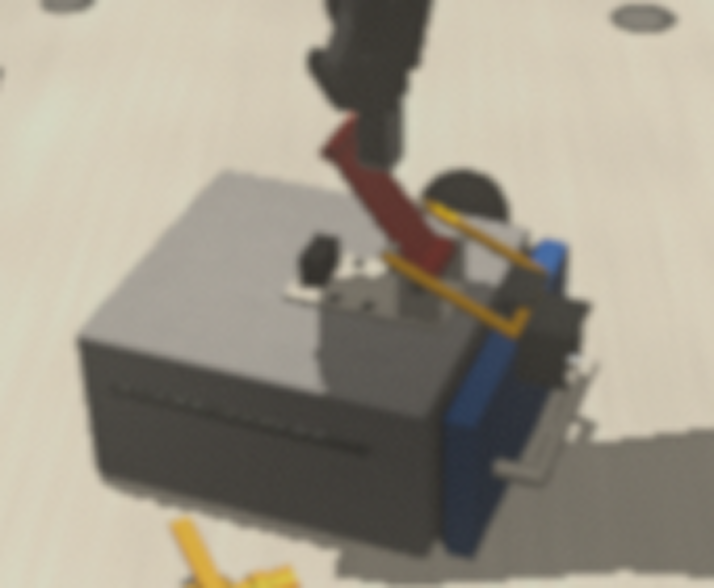

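The bar ends at top (240,455)/(345,480) and the lever tip match the latched prediction within 2 px. The drawer front has moved inward, the ball and cock look unmoved, and the arm is clear.

```bash
python3 -c "
from station import bot
bot.finish_job(); print(bot.read_state()['time'])"
```

```text
the job is handed in; nothing more can be done
the job is handed in; nothing more can be done
```

The latch is shut, and I handed the job in with about 25 s of the 45 s used. The system gives no verdict.

**What I did**
- The lever stood at about 1.29 rad, too low for the bar to fall beyond the lip. I first pushed it towards the keeper, to about 1.7 rad.
- I then swept the loop over, and its bar fell onto the ledge in front of the keeper, below the lip.
- I pressed the lever along its arc down to its stop, where the force rose to about 18 N, and moved the arm clear.

**Last checks, with the arm away**
- **Loop bar and lever:** the bar ends in the top view, and the lever tip, lay within about 2–3 px (under 1 mm) of where they should be when latched.
- **Drawer:** the pictures show it pulled in, but I did not measure the gap directly.
- **Ball and cock:** neither had visibly moved.

**Disagreements**
- The two camera views placed the case about 5 mm apart in y, so I used their average.
- I expected 3 to 6 N on the way down, but my readings between steps showed about 1 N until near the stop. They may have missed the peak.

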